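Set the paint stirrer to its first speed and start it

TASK

Start the paint stirrer at low speed: with a fingertip laid gently on the large knurled dial, turn it clockwise by friction, without gripping it, until it clicks in at the middle of its three marks and not beyond; then press the round start button fully down and let it go. Leave the jars and the bottle where they stand.

Things in the scene. Friction and masses are not known exactly. Their poses are not given: they have to be found in the camera images.
- stirrer: Fixed stirrer: grey box 280 mm (own x) by 230 (own y) by 65 high, at varying place and yaw. Origin: centre of its underside, at z = 0; own z up, own -x is the front. Steel platform disc on top at the back, 124 mm across, 8 high, centred at own x +72 mm, with a jar on it. On top in front: the dial (axis at own x -75, y +45 mm) and the start button (own x -75, y -70 mm).
- dial (a joint): Angle of the large dial about its upright axis, rad; grows clockwise seen from above. Sprung detents at 0 (off, its start), 0.70 (middle mark) and 1.40 (third mark). Carried past halfway (0.35; 1.05) it snaps on when let go; short of that it snaps back. A click takes up to 0.05 N m. End stops at -0.12 and 1.52.
- dial_face (a point): Centre of the dial's flat top face, on its axis, 87 mm above the table. Black disc 92 mm across, 16 thick, knurled rim, ribbed outer band on the face (flat to touch), 44 mm dark steel disc in the middle. It stands 6 mm clear of the housing on a sprung stem and sinks straight down when pressed: 3 N preload, then 1 N per mm, rigid end stop at 5 mm.
- dial_pointer (a point): Outer end of the white pointer line on the dial's face, 44 mm from the axis; turns with the dial. Three white marks on the housing round the dial, seen from its axis: 0.70 rad counter-clockwise of the stirrer's own +x (off), along own +x (middle), 0.70 rad clockwise of it (third).
- start (a joint): Travel of the start button, m: 0 released, 0.006 fully down (about 5 N); springs back when let go.
- start_top (a point): Centre of the top of the round white start button, 30 mm across, 87 mm above the table when released, 10 mm proud of its 12 mm high black collar. Pressed straight down, 6 mm travel.
- jar_mix: Closed amber glass jar with a white lid, 64 mm across, 85 mm tall, loose on the stirrer's platform. Origin: centre of its underside. Stays there.
- jar_side: Closed blue jar with a steel lid, 68 mm across, 90 mm tall, loose on the table beside the stirrer. Origin: centre of its underside. Stays there.
- dropper: Closed clear plastic bottle with a white cap, 52 mm across, 130 mm tall, loose on the table beside the stirrer. Origin: centre of its underside. Stays there.

How it is judged (in metres and radians):
On the way, in this order (a step that is already met when the one before it is completed fails the run):
1. the dial is clicked in at the middle mark, with nothing touching it (value of joint dial between 0.6 and 0.8 rad and contact force between anything else and dial below 0.1 N), for 0.2 s.
2. the start button is pressed fully down (value of joint start above 0.005 m), for 0.05 s.
At the end, for the whole second after the job is handed in: The dial rests in its middle detent (0.70 within 0.1 rad), the start button has been pressed at least 5 mm after that and has sprung back (under 1.5 mm), and the jars and the bottle stand within 15 mm of where they were (value of joint dial between 0.6 and 0.8 rad and value of joint start below 0.0015 m and distance of each of jar_mix, jar_side, dropper from where it was at the start of the episode below 0.015 m); the robot touches nothing.
It fails at once if the dial is turned past the middle position towards the third mark (value of joint dial above 1.1 rad).
It fails at once if the dial is gripped or pressed hard (over 25 N) (contact force between the fingers and dial above 25 N).
It fails at once if the start button is pressed while the dial is not at the middle mark (value of joint start above 0.004 m and value of joint dial below 0.5 rad).
It fails at once if a jar or the bottle is moved or lifted (over 20 mm) (distance of any of jar_mix, jar_side, dropper from where it was at the start of the episode above 0.02 m).
It also fails if it takes over 43 s, if anything falls off the work surface, if the arm or the gripper's body presses on something with over 40 N, if the wrist force passes 120 N, or if a joint passes its speed limit or range.

ROBOT

A 6-joint arm with a two-finger parallel gripper is mounted at the origin on the work surface. World frame = base frame: x ahead of the robot, y to its left, z up, the work surface at z = 0. Lengths are in m, angles in degrees, forces in N, time in s.
With the tool pointing down it reaches from about 0.4 to 0.825 m from the base axis. Payload 7 kg.
Tool frame: the origin (TCP) lies on the centre line of the jaws, within the pads' length; the fingertips stand 14 mm ahead of it and the grasp point (between the pads) lies 5 mm behind it; z points along the fingers, x is the direction in which the jaws open and shut, and the axes are right-handed (so a half turn about z gives the same grasp; the last joint's range is limited). The gripper opens to 88 mm and grips with 3 to 60 N. Pads are 19 mm wide; open, the fingers measure 130 mm over their backs; the gripper's body (78 mm by 193 mm) begins 47 mm behind the grasp point.
Start: joints at [-59.295, 20.546, 0.682, 0, -70.136, -16.507], TCP at [0.166, -0.654, 0.241] pointing down, gripper open.
Joint ranges: [-176.03, 176.03], [-82.01, 121.73], [-58.28, 71.71], [-173.87, 95.51], [-174.79, -0.11], [-173.66, 173.66]. Speed limits (degrees/s): [136.94, 136.94, 172.46, 180, 180, 180].

INTERFACE

Orientations are given as [roll, pitch, yaw] about the fixed x, y, z axes, in that order (R = Rz(yaw) Ry(pitch) Rx(roll)).
In Python, from plant import * gives the robot as it stands.
- The arm moves only by the shell command python3 -m handwheel 'ROWS' [OPENING]. ROWS is JSON, a list of rows, each a list of 2 entries, a list of its own where there are three numbers: the shift along the tool's x, y, z each as a share of 0.2 m, from -1 to 1, then the turn, a rotation vector about the tool's x, y, z each as a share of 360 degrees, from -1 to 1. In form: [[[tx, ty, tz], [ax, ay, az]], ...]. A call has 1 to 5 rows; each row is the pose to reach, as a shift and turn from the pose commanded when the call began, along the tool's axes at that moment, turning the shorter way round; what a row does not reach only later rows make up. A row lasts 1/12 s, in which the tool goes at most 41.7 mm and 7.16 degrees, less where a joint would pass 70% of its speed; a pose out of reach is approached as far as the arm can. A call with a number of a shift or a turn outside -1 to 1 is refused whole. A call with a gripper value outside its range is refused whole. OPENING is the closure, from -1 (fully open) to 1 (shut), set as the call begins (- or left out, the last holds). The fingers move at their own pace and stop on an object; the grip force is fixed at half the most. Time passes only in rows, so rows that repeat a pose let the fingers close. It gives the time, the measured TCP pose, the force and the opening at its end, in the units of the state.
- get_obs(): the state, without advancing time (a new reading comes with each control period).
- snapshot(name): name is "scene" or "top" or "wrist"; returns a dict with "color" (480x640x3 uint8, red, green, blue), "z_map" (480x640 float32, m along the optical axis (not along the pixel's ray), 0 where there is no reading), "intrinsics" (3x3 intrinsics, pixels), "rvec" (rotation vector, rad) and "tvec" (3), from world to camera coordinates, as OpenCV has them. Camera axes: x right, y down, z forward; pixel columns grow to the right and rows downward; lengths in m; the calibration is good to about 2 mm. A picture is of the moment at which its call begins.
- close_job(): hands the job in, once; it reports no verdict.
The state is a dict: "clock": time; "joint_pos": joint angles; "qvel": joint speeds; "tau": joint torques, N m; "tool_pos": TCP position; "orientation": TCP orientation; "force": force on the tool from outside, world axes, zero at the start; "moment": the same for the moment, N m; "opening": finger opening in m.
Only numpy, scipy, OpenCV 4.12 (cv2) and the standard library are available. Lean on these libraries where they do the work, as an engineer would, in place of code of your own. Each camera call takes 0.05 s, during which the arm holds its last target. There are 200 camera calls.

## Working session

There is one attempt and no reset: what is moved stays moved. The work goes in short steps, Python scripts to look and compute and a shell command to move; the robot and the scene stay as the last step left them, time stands still between calls to the robot, and variables do not carry over. Pictures are saved under pics/ and viewed, about 8 in all and at most 12, crops included, and the job is handed in when it is done.

```bash
mkdir -p pics
cat > h.py <<'E'
from plant import *
import numpy as np, cv2
from scipy.spatial.transform import Rotation as Ro
def shot(n,f):
    s=snapshot(n); np.savez(''+f,**s); cv2.imwrite(f'pics/{f}.png',s['color'][:,:,::-1]); return s
def P(s,u,v,z=None):
    K=np.array(s['intrinsics']);R=Ro.from_rotvec(np.ravel(s['rvec'])).as_matrix();t=np.ravel(s['tvec'])
    r=np.linalg.inv(K)@[u,v,1]
    if z is None: d=s['z_map'][int(round(v)),int(round(u))]; return R.T@(r*d-t)
    c=-R.T@t; w=R.T@r; return c+w*(z-c[2])/w[2]
E
python3 - <<'E'
from h import *
for n in('top','scene'): s=shot(n,n+'0')
print(get_obs())
E
```

```text
{'clock': 0.1, 'joint_pos': array([-5.92951260e+01,  2.05869691e+01,  6.39535720e-01, -1.54656303e-02,
       -7.01362674e+01, -1.65063166e+01]), 'qvel': array([ 0.00017241, -0.04229661,  0.13202217,  0.12020058,  0.03840592,
       -0.02325538]), 'tau': array([-2.25610340e-03, -5.84161985e+01,  2.93750292e+01,  7.01553404e+00,
        1.01717180e-02, -7.00911687e-05]), 'tool_pos': array([ 0.16542295, -0.6539937 ,  0.23973149]), 'orientation': array([-1.79990157e+02, -8.43824194e-02,  1.04193285e+02]), 'force': array([ 0.37922912,  1.07163025, -0.0529446 ]), 'moment': array([ 0.04831768, -0.03966511, -0.02769285]), 'opening': 0.08730992607109227}
```

View pics/top0.png

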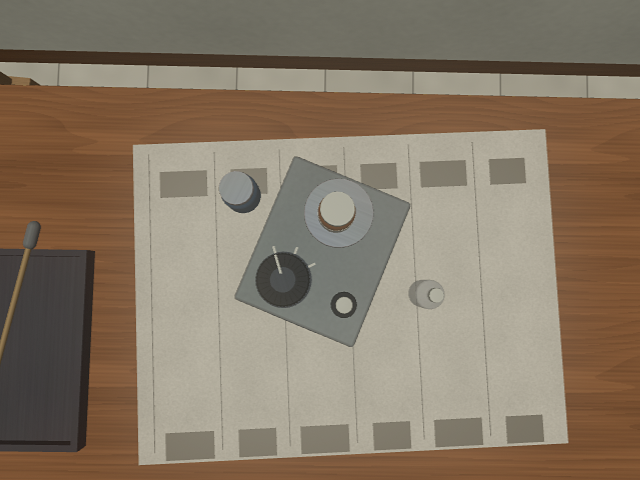

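View pics/scene0.png

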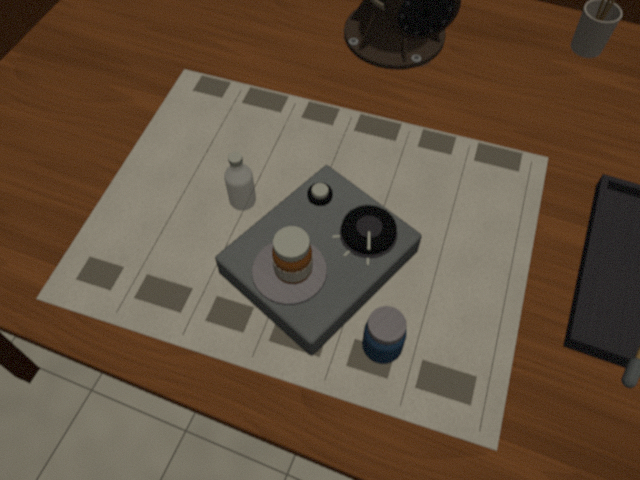

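The top view shows the dial at about (283,280), the button at about (344,305), blue jar at (239,190) and bottle at (430,294). The pointer is at the left-hand mark, which is off. Next I'll enlarge the crop to measure more closely.

Run:
```python
from h import *
s=dict(np.load('top0.npz'))
c=s['color'][145:355,225:445,::-1]; cv2.imwrite('pics/crop.png',cv2.resize(c,None,fx=2.8,fy=2.8,interpolation=cv2.INTER_CUBIC))
cor=np.array([P(s,u,v,.065)[:2] for u,v in((295,156),(410,204),(353,346.5),(235,297))]);print(cor,cor.mean(0))
for n,u,v,z in(('dial',283,280,.087),('but',344,305,.087),('ptr',276,247,.087),('disc',338.5,213,.073),('blue',237,188,.09),('drop',436,295,.13),('jarlid',337,209,.158)): print(n,P(s,u,v,z),P(s,u,v))
```

```text
[[ 0.80269533  0.12323443]
 [ 0.71939146 -0.0854658 ]
 [ 0.46413715  0.01379505]
 [ 0.54767886  0.22382507]] [0.6334757  0.06884719]
dial [0.57914857 0.13813895 0.087     ] [0.57915929 0.13789353 0.09033258]
but [0.53776458 0.03176951 0.087     ] [0.53787005 0.0318668  0.08912195]
ptr [0.63619764 0.15160524 0.087     ] [0.63727398 0.1531749  0.06931757]
disc [0.69959793 0.04333186 0.073     ] [0.68804613 0.04620552 0.16182862]
blue [0.73792308 0.22171562 0.09      ] [0.73730783 0.22112712 0.09350099]
drop [ 0.55876076 -0.11825931  0.13      ] [ 0.55879691 -0.11796254  0.13131742]
jarlid [0.69498739 0.04860162 0.158     ] [0.69494086 0.0486115  0.15833738]
```

View pics/crop.png

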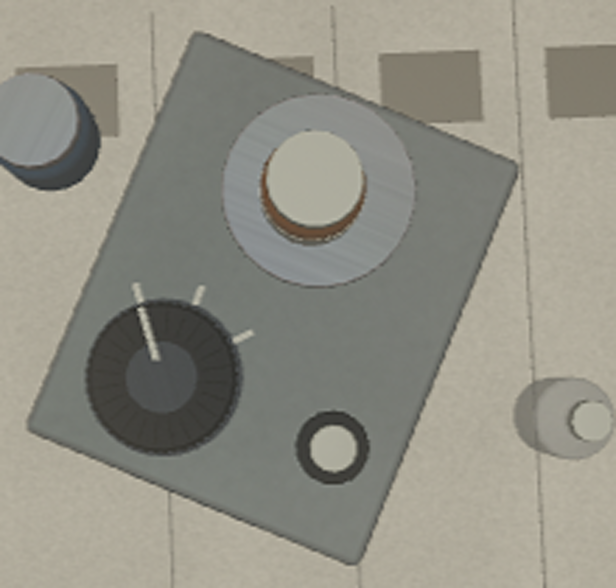

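Dial axis is at about (0.5795, 0.1375), button at (0.538, 0.032), and stirrer yaw is about -21.4°. I'll close the fingers and use them as one fingertip, contacting the front of the dial at r≈32 mm and bearing 194° so the current yaw can stay.

```bash
R='n'
python3 -m handwheel '[[[0.67,0.56,0],[0,0,0]],[[0.67,0.56,0],[0,0,0]],[[0.67,0.56,0],[0,0,0]],[[0.67,0.56,0],[0,0,0]],[[0.67,0.56,0],[0,0,0]]]' 1
python3 -m handwheel '[[[0.67,0.56,0],[0,0,0]],[[0.67,0.56,0],[0,0,0]],[[0.67,0.56,0],[0,0,0]],[[0.67,0.56,0],[0,0,0]],[[0.67,0.56,0],[0,0,0]]]'
python3 -m handwheel '[[[0.67,0.56,0],[0,0,0]],[[0.67,0.56,0],[0,0,0]],[[0.67,0.56,0],[0,0,0]],[[0.67,0.56,0],[0,0,0]],[[0.67,0.56,0],[0,0,0]]]'
python3 -m handwheel '[[[0.67,0.56,0],[0,0,0]],[[0.67,0.56,0],[0,0,0]],[[0.67,0.56,0],[0,0,0]],[[0.67,0.56,0],[0,0,0]],[[0.67,0.56,0],[0,0,0]]]'
python3 -m handwheel '[[[0.67,0.56,0],[0,0,0]],[[0.67,0.56,0],[0,0,0]],[[0.67,0.56,0],[0,0,0]],[[0.67,0.56,0],[0,0,0]],[[0.67,0.56,0],[0,0,0]]]'
python3 -m handwheel '[[[0,0,0.5],[0,0,0]],[[0,0,0.5],[0,0,0]],[[0,0,0.5],[0,0,0]],[[0,0,0.5],[0,0,0]],[[0,0,0.5],[0,0,0]]]'
```

```text
clock: 0.52
tool_pos: [0.2424, -0.4926, 0.2407]
orientation: [179.9, -0.1, 104.3]
force: [0.0, 0.7, -0.6]
opening: 0.0598
clock: 0.93
tool_pos: [0.3183, -0.3358, 0.2407]
orientation: [179.9, -0.0, 104.4]
force: [-0.5, -0.9, 0.0]
opening: 0.0266
clock: 1.35
tool_pos: [0.3946, -0.1785, 0.2408]
orientation: [179.9, -0.0, 104.4]
force: [0.1, -0.3, -0.4]
opening: 0.0009
clock: 1.77
tool_pos: [0.4707, -0.021, 0.2405]
orientation: [180.0, -0.0, 104.4]
force: [0.4, -0.1, 0.6]
opening: 0.0003
clock: 2.18
tool_pos: [0.5465, 0.1367, 0.2396]
orientation: [180.0, 0.0, 104.3]
force: [0.9, -0.3, 1.0]
opening: 0.0004
clock: 2.6
tool_pos: [0.5441, 0.1319, 0.14]
orientation: [-179.9, 0.1, 104.2]
force: [1.4, -0.6, 0.4]
opening: 0.0003
```

```bash
python3 -m handwheel '[[[-0.015,0.02,0.08],[0,0,0]],[[-0.015,0.02,0.16],[0,0,0]],[[-0.015,0.02,0.17],[0,0,0]],[[-0.015,0.02,0.17],[0,0,0]],[[-0.015,0.02,0.17],[0,0,0]]]'
python3 -m handwheel '[[[0,0,0],[0,0,0]],[[0,0,0],[0,0,0]],[[0,0,0],[0,0,0]]]'
python3 - <<'E'
from h import *
s=shot('scene','s1');c=s['color'][130:330,230:450,::-1]; cv2.imwrite('pics/c1.png',cv2.resize(c,None,fx=2.8,fy=2.8,interpolation=cv2.INTER_CUBIC))
for _ in range(1): o=get_obs(); print(o['tool_pos'],o['force'],o['moment'])
E
```

```text
clock: 3.02
tool_pos: [0.5497, 0.1309, 0.1084]
orientation: [179.9, -0.0, 104.2]
force: [-0.3, 0.3, 0.2]
opening: 0.0002
clock: 3.27
tool_pos: [0.5491, 0.1308, 0.1075]
orientation: [179.9, -0.0, 104.2]
force: [-0.2, 0.1, 0.3]
opening: 0.0004
[0.54898944 0.13075347 0.10729054] [ 0.24946053 -0.11524718  0.75812762] [-0.02571578  0.01778    -0.0031491 ]
```

View pics/c1.png

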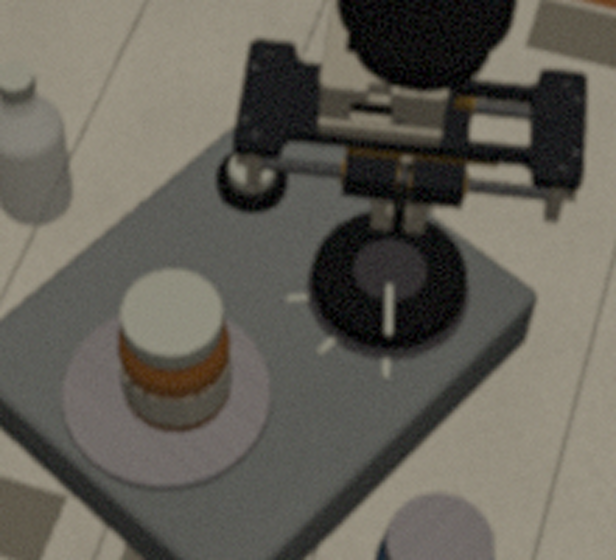

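Both closed fingertips are above the front of the dial's ribbed band, and the pointer line is at the off mark. Descending until there is light contact.

```bash
python3 -m handwheel '[[[0,0,0.01],[0,0,0]],[[0,0,0.02],[0,0,0]],[[0,0,0.03],[0,0,0]],[[0,0,0.03],[0,0,0]],[[0,0,0.03],[0,0,0]]]'
python3 -m handwheel '[[[0,0,0.005],[0,0,0]],[[0,0,0.005],[0,0,0]],[[0,0,0.005],[0,0,0]]]'
python3 -m handwheel '[[[0,0,0.005],[0,0,0]],[[0,0,0.005],[0,0,0]],[[0,0,0.005],[0,0,0]]]'
```

```text
clock: 3.73
tool_pos: [0.5487, 0.1305, 0.1006]
orientation: [-180.0, 0.0, 104.2]
force: [-1.2, -0.5, 4.5]
opening: 0.0003
clock: 3.98
tool_pos: [0.5486, 0.1305, 0.0997]
orientation: [-180.0, 0.0, 104.2]
force: [-2.1, -0.0, 5.4]
opening: 0.0004
clock: 4.23
tool_pos: [0.5487, 0.1305, 0.0987]
orientation: [-180.0, 0.0, 104.2]
force: [-2.9, -0.3, 5.2]
opening: 0.0007
```

```bash
python3 -m handwheel '[[[0.011,0,0],[0,0,0.0111]],[[0.022,0.0015,0],[0,0,0.0222]],[[0.033,0.0035,0],[0,0,0.0333]],[[0.044,0.006,0],[0,0,0.0444]],[[0.054,0.0095,0],[0,0,0.0556]]]'
python3 - <<'E'
from h import *
s=shot('scene','s2');c=s['color'][190:290,310:430,::-1]; cv2.imwrite('pics/c2.png',cv2.resize(c,None,fx=5,fy=5,interpolation=cv2.INTER_CUBIC))
o=get_obs(); print(o['tool_pos'],o['orientation'],o['force'])
E
```

```text
clock: 4.65
tool_pos: [0.5482, 0.1416, 0.0989]
orientation: [180.0, -0.0, 84.0]
force: [-0.5, 0.4, 4.6]
opening: 0.0008
[0.54828682 0.14198763 0.0989011 ] [ 1.79958480e+02 -2.16588213e-02  8.36877505e+01] [-2.45262568 -0.17560609  4.67742716]
```

View pics/c2.png

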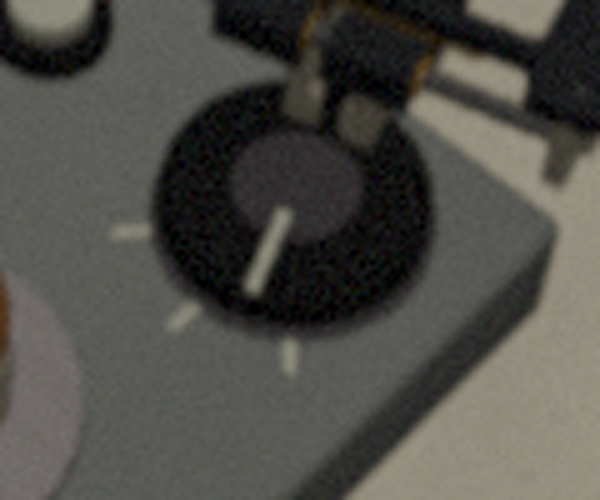

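The dial follows without slipping: the pointer is about halfway between off and middle. I'll turn another 18°, then lift straight up.

```bash
python3 -m handwheel '[[[0.011,0,0],[0,0,0.0111]],[[0.022,0.0015,0],[0,0,0.0222]],[[0.033,0.0035,0],[0,0,0.0333]],[[0.041,0.0055,0],[0,0,0.0417]],[[0.049,0.0077,0],[0,0,0.05]]]'
python3 -m handwheel '[[[0,0,0],[0,0,0]],[[0,0,-0.02],[0,0,0]],[[0,0,-0.05],[0,0,0]],[[0,0,-0.1],[0,0,0]],[[0,0,-0.1],[0,0,0]]]'
python3 -m handwheel '[[[0,0,0],[0,0,0]],[[0,0,0],[0,0,0]],[[0,0,0],[0,0,0]]]'
python3 - <<'E'
from h import *
s=shot('scene','s3');c=s['color'][190:290,310:430,::-1]; cv2.imwrite('pics/c3.png',cv2.resize(c,None,fx=5,fy=5,interpolation=cv2.INTER_CUBIC))
o=get_obs(); print(o['tool_pos'],o['orientation'],o['force'])
E
```

```text
clock: 5.12
tool_pos: [0.551, 0.1518, 0.099]
orientation: [180.0, -0.1, 66.0]
force: [-1.4, 0.9, 4.9]
opening: 0.0003
clock: 5.53
tool_pos: [0.5513, 0.1515, 0.1206]
orientation: [179.9, -0.1, 66.2]
force: [0.2, 0.1, 0.8]
opening: 0.0003
clock: 5.78
tool_pos: [0.5502, 0.151, 0.1183]
orientation: [-180.0, 0.0, 66.2]
force: [0.8, -0.2, -0.4]
opening: 0.0001
[0.55016568 0.1509337  0.11822343] [-1.79975186e+02  2.67822263e-02  6.61718477e+01] [-0.07297133 -0.68205195 -0.18032386]
```

View pics/c3.png

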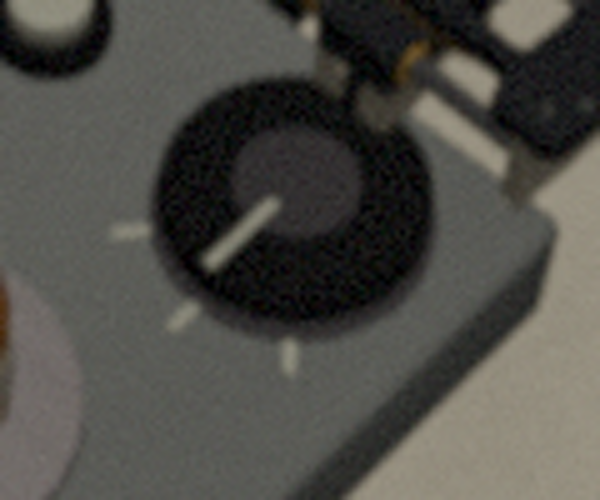

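The pointer seems to line up with the middle mark once parallax is allowed for. I'll check that numerically.

Run:
```python
from h import *
s=dict(np.load('s3.npz'))
a=P(s,310+278/5,190+203/5,.087);b=P(s,310+208/5,190+268/5,.087);d=(b-a)[:2]
print(a,b,np.degrees(np.arctan2(d[1],d[0])))
m=P(s,310+183/5,190+316/5,.065)-P(s,310+297/5,190+183/5,.087)
print(np.degrees(np.arctan2(m[1],m[0])), P(s,310+297/5,190+183/5,.087))
o=get_obs()
g=np.array([.538,.032,.1175])-o['tool_pos'];T=Ro.from_euler('xyz',o['orientation'],degrees=True)
print(T.inv().apply(g)/.2)
```

```text
[0.59034696 0.13533692 0.087     ] [0.62331289 0.12239443 0.087     ] -21.43508128688316
-22.591223099752327 [0.58034694 0.13859246 0.087     ]
[-0.56855234  0.18460119  0.00380297]
```

The dial reads -21.4°, which is exactly own +x, so it is in the middle detent. Moving over the button.

```bash
python3 -m handwheel '[[[-0.15,0.05,0],[0,0,0]],[[-0.3,0.1,0],[0,0,0]],[[-0.45,0.15,0],[0,0,0]],[[-0.57,0.185,0],[0,0,0]],[[-0.57,0.185,0],[0,0,0]]]'
python3 -m handwheel '[[[0,0,0.03],[0,0,0]],[[0,0,0.05],[0,0,0]],[[0,0,0.06],[0,0,0]],[[0,0,0.06],[0,0,0]],[[0,0,0.06],[0,0,0]]]'
python3 -m handwheel '[[[0,0,0],[0,0,0]],[[0,0,0],[0,0,0]]]'
```

```text
clock: 6.25
tool_pos: [0.5367, 0.0284, 0.1181]
orientation: [-179.9, 0.1, 66.0]
force: [-0.5, -0.1, -0.6]
opening: 0.0004
clock: 6.67
tool_pos: [0.5382, 0.0326, 0.1061]
orientation: [-180.0, 0.0, 66.2]
force: [-0.2, -0.8, -0.2]
opening: 0.0005
clock: 6.83
tool_pos: [0.5383, 0.0323, 0.1066]
orientation: [180.0, 0.0, 66.2]
force: [0.0, -0.0, -0.5]
opening: 0.0005
```

```bash
python3 -m handwheel '[[[0,0,0.015],[0,0,0]],[[0,0,0.03],[0,0,0]],[[0,0,0.045],[0,0,0]],[[0,0,0.05],[0,0,0]],[[0,0,0.05],[0,0,0]]]'
python3 -m handwheel '[[[0,0,0.005],[0,0,0]],[[0,0,0.01],[0,0,0]],[[0,0,0.01],[0,0,0]]]'
```

```text
clock: 7.25
tool_pos: [0.5385, 0.0321, 0.0966]
orientation: [180.0, -0.0, 66.2]
force: [-0.6, 2.3, 4.1]
opening: 0.0006
clock: 7.5
tool_pos: [0.5385, 0.0321, 0.0953]
orientation: [180.0, -0.0, 66.2]
force: [-2.1, 3.3, 8.4]
opening: 0.0007
```

```bash
python3 -m handwheel '[[[0,0,0.005],[0,0,0]],[[0,0,0.005],[0,0,0]],[[0,0,0.005],[0,0,0]]]'
```

```text
clock: 7.75
tool_pos: [0.5386, 0.0321, 0.0951]
orientation: [179.9, -0.0, 66.2]
force: [-5.8, 3.6, 16.2]
opening: 0.0005
```

The force climbs sharply (16 N) with almost no further motion, so the button is on its end stop. Lifting off well clear.

```bash
python3 -m handwheel '[[[0,0,-0.05],[0,0,0]],[[0,0,-0.15],[0,0,0]],[[0,0,-0.35],[0,0,0]],[[0,0,-0.5],[0,0,0]],[[0,0,-0.65],[0,0,0]]]'
python3 -m handwheel '[[[0.0,-0.6,0],[0,0,0]],[[0,-0.6,0],[0,0,0]],[[0,-0.6,0],[0,0,0]],[[0,-0.6,0],[0,0,0]],[[0,-0.6,0],[0,0,0]]]'
python3 -m handwheel '[[[0,0,0],[0,0,0]],[[0,0,0],[0,0,0]],[[0,0,0],[0,0,0]]]'
python3 - <<'E'
from h import *
s=shot('scene','s4');c=s['color'][130:400,200:450,::-1]; cv2.imwrite('pics/c4.png',cv2.resize(c,None,fx=2.2,fy=2.2,interpolation=cv2.INTER_CUBIC))
a=np.load('scene0.npz')
for n,(x0,x1,y0,y1) in dict(blue=(355,415,300,370),jar=(265,320,220,285),drop=(220,260,150,215)).items():
    print(n,np.abs(s['color'][y0:y1,x0:x1].astype(int)-a['color'][y0:y1,x0:x1]).mean(), np.nanmedian(np.abs(s['z_map']-a['z_map'])[y0:y1,x0:x1]))
print('btn z',P(s,320,189)[2],P(a,320,189)[2])
E
```

```text
clock: 8.17
tool_pos: [0.5378, 0.0315, 0.2251]
orientation: [-180.0, 0.0, 66.2]
force: [0.9, -0.3, -0.2]
opening: 0.0005
clock: 8.58
tool_pos: [0.4271, 0.0807, 0.2241]
orientation: [180.0, -0.1, 66.3]
force: [0.8, -0.1, 0.5]
opening: 0.0004
clock: 8.83
tool_pos: [0.4291, 0.08, 0.2232]
orientation: [-180.0, 0.1, 66.1]
force: [-0.7, -0.3, -0.2]
opening: 0.0003
blue 2.7970634920634923 0.001657933
jar 2.6757109557109557 0.0016794801
drop 2.218974358974359 0.0021442175
btn z 0.08980195606305351 0.08701169647986694
```

View pics/c4.png

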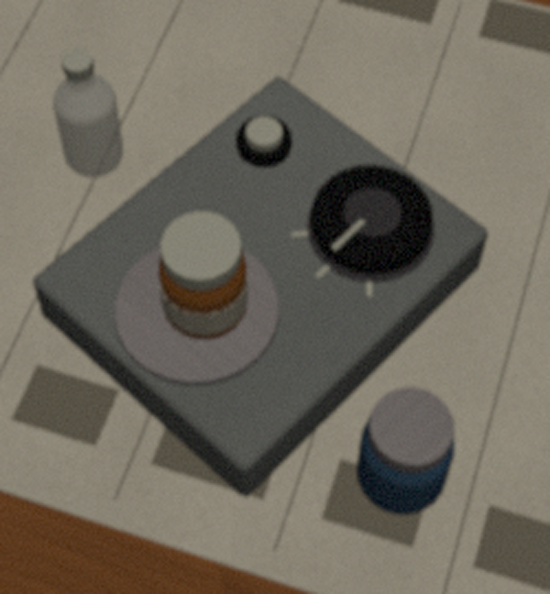

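The pointer (crop, 335–363, 220–248) aims at the middle mark and the button (265,133) is back up. The jars and bottle are where they were, and the arm is clear.

```bash
python3 -c "
from plant import *
print(close_job())"
```

```text
the job is handed in; nothing more can be done
None
```

I turned the dial to the middle mark, pressed the start button fully down and let it go. I then handed the job in at about 9 s on the robot's clock; it reports no verdict.

- **Dial:** I closed the fingers and laid both tips together on the front of the dial as one fingertip, pressing with about 5 N. I turned it 38° clockwise by friction and lifted off. The pointer then measured -21.4°, against about -21.4° for the stirrer's own +x, so it is in the middle detent.
- **Start button:** I pressed until it stopped moving. At the end the force rose to 16 N while the button moved only 0.2 mm more, with the fingertip about 6 mm below the button's released height.
- **Last checks:** The final image shows the pointer still at the middle mark and the arm clear. The button's top is back at 87–90 mm, within camera noise of its 87 mm released height. Both jars and the bottle show no change beyond image noise.

No check failed or disagreed.

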